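# Sort the kitchen things with their own kind

### The arm

A 6-joint arm with a two-finger parallel gripper is mounted at the origin on a cart in front of the work surface, level with it; the furniture and walls round the work are solid. World frame = base frame: x ahead of the robot, y to its left, z up, the work surface at z = 0. Lengths are in m, angles in rad, forces in N, time in s.
With the tool pointing down it reaches from about 0.35 to 0.775 m from the base axis. Payload 7.3 kg.
Tool frame: the origin (TCP) lies at the centre of the arm's flange, where the gripper is bolted on; the fingertips stand 178 mm ahead of it and the grasp point (between the pads) lies 159 mm ahead of it (tip_extent is the distance from the TCP to the fingertips, in m); z points along the fingers, y is the line along which they close (so a half turn about z gives the same grasp; the last joint's range is limited). The gripper opens to 92 mm and grips with 3 to 60 N. Pads are 19 mm wide; open, the fingers measure 130 mm over their backs; the gripper's body (75 mm by 190 mm) begins 47 mm behind the grasp point.
Start: joints at [1.103, 0.342, 1.524, -0, 1.275, -0.146], TCP at [0.166, 0.498, 0.405] pointing down, gripper open.
Joint ranges: [-2.53, 2.53], [-0.77, 2.02], [0.04, 2.7], [-1, 4.14], [0.28, 2.66], [-3.11, 3.11]. Speed limits (rad/s): [2.57, 2.57, 3.14, 3.14, 3.14, 3.14].

### API

Orientations are given as [roll, pitch, yaw] about the fixed x, y, z axes, in that order (R = Rz(yaw) Ry(pitch) Rx(roll)).
In Python, from cell import * gives the robot as it stands.
- The arm moves only by the tool arm_command, never from a script. Its arguments are lists of equal length, an entry for each row: "xyz": the shift along the world's x, y, z in mm, a list of three; "spin": the turn about the world's z in degrees. In form: {"xyz": [[tx, ty, tz], ...], "spin": [spin, ...]}. A call has 1 to 20 rows; each row shifts and turns the commanded pose from where the row before left it; what a row does not reach is not made up. A row lasts 1/10 s, in which the tool goes at most 50 mm and 8.59 degrees, less where a joint would pass 70% of its speed; a pose out of reach is approached as far as the arm can. A call with a gripper value outside its range is refused whole. "jaw" is the opening, from -1 (shut) to 1 (fully open), set as the call begins (left out, the last holds). The fingers move at their own pace and stop on an object; "squeeze" is the grip in N (left out, the last holds). Time passes only in rows, so rows that do not move let the fingers close. It gives the time, the measured TCP pose, the force, the opening and the grip force at its end, in the units of the state.
- observe(): the state, without advancing time (a new reading comes with each control period).
- read_camera(name): name is "side" or "top"; returns a dict with "img" (400x640x3 uint8, red, green, blue), "depth" (400x640 float32, m along the optical axis (not along the pixel's ray), 0 where there is no reading), "fx", "fy", "cx", "cy" (pixels), "world_from_camera" (4x4, takes a point from camera to world coordinates). Camera axes: x right, y up, looking along -z (the intrinsics and any distortion apply to the point x, -y, -z); pixel columns grow to the right and rows downward; lengths in m; the calibration is good to about 2 mm. A picture is of the moment at which its call begins.
- hand_in(): hands the job in; it is judged then, once.
The state is a dict: "time": time; "qpos": joint angles; "qvel": joint speeds; "joint_efforts": joint torques, N m; "tool_pos": TCP position; "tool_rot": TCP orientation; "contact_force": force on the tool from outside, world axes, zero at the start; "torque": the same for the moment, N m; "opening": finger opening in m; "grip_force": force on a finger pad.
Only numpy, scipy, OpenCV 4.12 (cv2) and the standard library are available. Lean on these libraries where they do the work, as an engineer would, in place of code of your own. Each camera call takes 0.05 s, during which the arm holds its last target. There are 200 camera calls.

### The job

Put the four loose kitchen things away, each with its own kind: draw the fork out from under the wire shelf and lay it in the tray that holds a fork, lay the teaspoon flat in the tray that holds a teaspoon, stand the pepper mill in the empty well of the marble stand beside the salt, and stand the red-capped jar in the empty bay between the other spice jars. Leave everything let go and at rest.

Things in the scene. Friction and masses are not known exactly. Their poses are not given: they have to be found in the camera images.
- fork: loose fork, 193 long, flat on the worktop: steel head 25 wide whose tines reach about 45 mm under the chrome wire shelf, dark wooden handle (15 wide, 11 high, 120 long, from x = -96 to +23) sticking out in front. Origin: centre of its underside at mid-length, about 51 mm in front of the shelf's front bar; x along its length towards the tines, z up
- teaspoon: loose teaspoon, 140 long, flat and free on the worktop: steel bowl 30 across, dark wooden handle (14 wide, 10 high, 90 long, from x = -70 to +20). Origin: centre of its underside at mid-length; x along its length towards the bowl, z up
- pepper_mill: turned brown wooden pepper mill, 170 high, upright; foot 58 across, ball head about 49 across, its middle 140 above the underside; the head does not turn. Origin: centre of its underside; z up
- red_jar: glass spice jar with the red cap, upright, 45 across and 108 high; the cap, also 45 across, starts 87 above the underside. Origin: centre of its underside; z up
- fork_tray: fixed light wooden cutlery tray that already holds a fork; twin of the teaspoon tray. 225 (x) by 118 (y) by 35 high, walls and floor 5 thick, open on top. Origin: centre of its underside; x along its length, z up. The stored fork lies loose along x on the -y side (y -51 to -20); y -15 to +54 is free, over an inner length of 215
- spoon_tray: fixed light wooden cutlery tray that already holds a teaspoon; twin of the fork tray. 225 (x) by 118 (y) by 35 high, walls and floor 5 thick, open on top. Origin: centre of its underside; x along its length, z up. The stored teaspoon lies loose about along x on the -y side (y -54 to -11); y -8 to +54 is free
- spice_rack: fixed wooden spice rack, 188 (x) by 66 (y) by 35 high, with three square bays in a row along x, 56 by 56 inside, floor 5 above the worktop. Spice jars with yellow and white caps (about 100 high, loose) stand in the end bays, 61 either side; the middle bay is empty. Origin: under the centre of the empty middle bay; z up
- cruet_stand: fixed white marble salt-and-pepper stand, 190 (x) by 90 (y) by 30 high, with two round wells 18 deep (floor 12 above the worktop): an empty one 70 across for the pepper mill, and one with the salt shaker (44 across, 90 high, loose) 95 further along x. Origin: on the worktop under the centre of the empty wide well; z up
- wire_shelf: fixed low chrome wire shelf, 157 deep (x), 207 wide (y), top 57 above the worktop, carrying a honey jar and a candle glass at its back (tops 147 up). Origin: on the worktop under its centre; x points to its back. The front bar runs along y at x = -75, its underside 50 above the worktop; legs at the four corners. Wall cabinets hang 420 above the worktop from about 25 mm behind this bar
Mind the look-alikes: they are no part of the job. Leave any turquoise look-alike of the teaspoon alone.

How it is judged:
At the end, for the whole second after the job is handed in: Fork and teaspoon each lie in their own tray, wholly between its walls, within about 17 degrees of flat; the mill stands in its well and the red-capped jar in its bay, centred within 12 mm, resting on the floor, within about 6 degrees of upright; all four released and at rest (x of fork in the frame of fork_tray between -0.016 and 0.016 m and y of fork in the frame of fork_tray between -0.045 and 0.045 m and z of fork in the frame of fork_tray below 0.022 m and angle between each of fork, teaspoon's own z axis and vertical below 0.3 rad and x of teaspoon in the frame of spoon_tray between -0.044 and 0.044 m and y of teaspoon in the frame of spoon_tray between -0.045 and 0.045 m and z of teaspoon in the frame of spoon_tray below 0.022 m and horizontal distance between pepper_mill and cruet_stand below 0.012 m and z of pepper_mill in the frame of cruet_stand below 0.016 m and angle between each of pepper_mill, red_jar's own z axis and vertical below 0.1 rad and horizontal distance between red_jar and spice_rack below 0.012 m and z of red_jar in the frame of spice_rack below 0.01 m and contact force between the fingers and fork below 0.05 N and linear speed of each of fork, teaspoon, pepper_mill, red_jar below 0.03 m/s and contact force between the fingers and teaspoon below 0.05 N and contact force between the fingers and pepper_mill below 0.05 N and contact force between the fingers and red_jar below 0.05 N); the robot touches nothing.
It also fails if it takes over 120 s, if anything falls off the work surface, if the arm or the gripper's body presses on something with over 40 N, if the wrist force passes 120 N, or if a joint passes its speed limit or range.

## Working session

There is one attempt and no reset: what is moved stays moved. The work goes in short steps, Python scripts to look and compute and a tool call to move; the robot and the scene stay as the last step left them, time stands still between calls to the robot, and variables do not carry over. Pictures are saved under pics/ and viewed, at most 14 in all, crops included, and the job is handed in when it is done.

Besides the shell and the picture viewer there is one more tool, called after "Call:" as name([rows], argument=value, ...), one row to a line, values as JSON. arm_command: Moves the arm, as the interface text tells. Its arguments: {"type":"object","properties":{"xyz":{"type":"array","items":{"type":"array","items":{"type":"number"}}},"spin":{"type":"array","items":{"type":"number"}},"jaw":{"type":"number"},"squeeze":{"type":"number"}},"required":["xyz","spin"]}

```bash
mkdir -p pics; cat > h.py <<'E'
from cell import *
import numpy as np, cv2
def snap(n):
    c=read_camera(n); np.savez(f'pics/{n}.npz',**c); return c
def pts(c):
    h,w=c['depth'].shape; u,v=np.meshgrid(np.arange(w),np.arange(h)); d=c['depth']
    p=np.stack([(u-c['cx'])/c['fx']*d,-(v-c['cy'])/c['fy']*d,-d,np.ones_like(d)],-1)
    return (p@np.array(c['world_from_camera']).T)[...,:3]
def ray(c,u,v,z):
    M=np.array(c['world_from_camera']); d=M[:3,:3]@np.array([(u-c['cx'])/c['fx'],-(v-c['cy'])/c['fy'],-1]); o=M[:3,3]
    return o+d*(z-o[2])/d[2]
E
python3 - <<'E'
from h import *
for n in('top','side'):
    c=snap(n); cv2.imwrite(f'pics/{n}0.png',cv2.resize(c['img'][...,::-1],(800,500)))
    print(n,c['fx'],c['fy'],c['cx'],c['cy'],np.round(c['world_from_camera'],3).tolist(),[k for k in c])
print(observe())
E
```

```text
top 422.1197742364656 422.1197742364656 315.90518921710606 203.3106922448893 [[0.01, 0.998, -0.069, 0.33], [-1.0, 0.011, 0.009, -0.003], [0.01, 0.068, 0.998, 1.256], [0.0, 0.0, 0.0, 1.0]] ['img', 'depth', 'fx', 'fy', 'cx', 'cy', 'world_from_camera']
side 424.17091365928866 424.17091365928866 319.75054670340717 204.36308750927995 [[0.823, 0.378, -0.424, -0.241], [-0.568, 0.539, -0.622, -0.982], [-0.007, 0.753, 0.658, 1.082], [0.0, 0.0, 0.0, 1.0]] ['img', 'depth', 'fx', 'fy', 'cx', 'cy', 'world_from_camera']
{'time': 0.1, 'qpos': array([ 1.10296420e+00,  3.42608019e-01,  1.52490133e+00, -2.93421594e-05,
        1.27541078e+00, -1.46006522e-01]), 'qvel': array([ 5.78806017e-04, -2.18464987e-04, -2.53271559e-03, -7.85106511e-04,
       -3.92405394e-05,  1.15122419e-03]), 'joint_efforts': array([ 1.88925544e-03, -4.32000196e+01, -2.44694388e+01,  7.20061641e-02,
        5.25072974e-02, -6.09153312e-05]), 'tool_pos': array([0.16598619, 0.4979388 , 0.40414472]), 'tool_rot': array([-3.14027522e+00, -1.65371067e-04,  2.81977550e+00]), 'contact_force': array([-0.08183004, -0.2509448 , -1.46425464]), 'torque': array([-0.01120738,  0.02067225, -0.00132169]), 'grip_force': 0.0, 'opening': 0.09209390634240047}
```

View pics/top0.png

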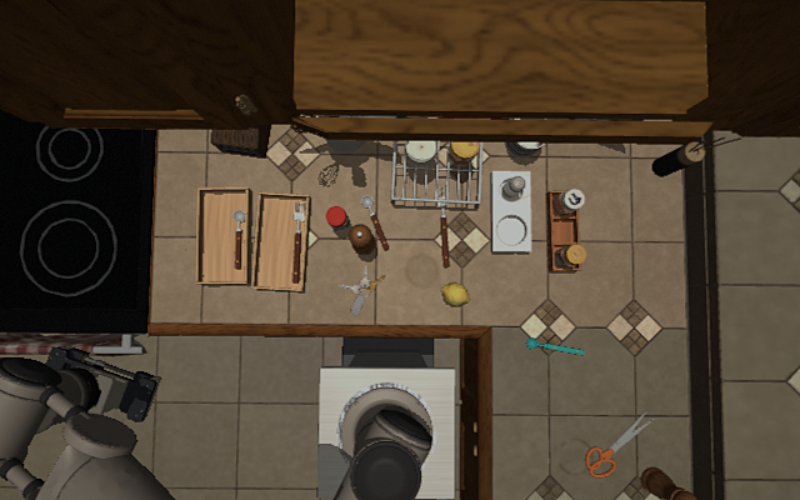

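View pics/side0.png

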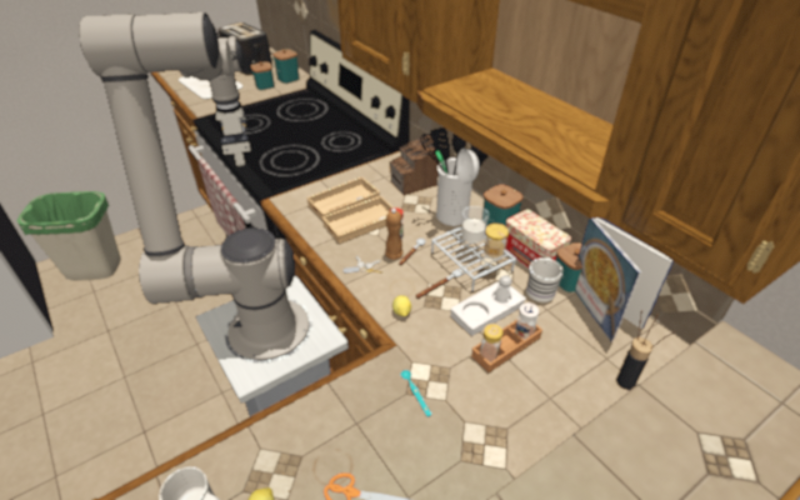

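The top view has +x up and +y left. Pixel positions at 800x500:
- Spoon tray (223,237) and fork tray (283,242).
- Red jar (337,217), mill (360,238), loose teaspoon (375,222), loose fork (445,235).
- Empty well (511,231) and empty bay (565,231).

Next I'll zoom in and measure.

```bash
python3 - <<'E'
from h import *
c=np.load('pics/top.npz'); im=c['img']; P=pts(c)
cv2.imwrite('pics/top1.png',cv2.resize(im[110:260,150:480,::-1],(792,360),interpolation=cv2.INTER_CUBIC))
hsv=cv2.cvtColor(im,cv2.COLOR_RGB2HSV)
# height map
z=P[...,2]; print('table z',np.median(z[190:230,345:350]), z[180,330])
m=np.zeros(z.shape,np.uint8); m[110:260,150:480]=(z[110:260,150:480]>0.006)
n,l,s,ce=cv2.connectedComponentsWithStats(m)
for i in range(1,n):
    if s[i,4]<25: continue
    q=l==i; pp=P[q]; r=cv2.minAreaRect(pp[:,:2].astype(np.float32)*1000)
    print(i,s[i],'zmax %.3f'%pp[:,2].max(),'rect',np.round(r[0]),np.round(r[1]),round(r[2],1))
hm=np.clip(z*1000*1.6,0,255).astype(np.uint8)
cv2.imwrite('pics/hm.png',cv2.resize(hm[110:260,150:480],(792,360),interpolation=cv2.INTER_NEAREST))
E
```

```text
table z -0.0007966896918987221 -0.0043066199707078034
1 [168 110  47  17 606] zmax 1.256 rect [533. 172.] [526.  98.] 51.3
2 [ 258  110  222  104 3245] zmax 1.256 rect [ 595. -139.] [380. 469.] 23.1
40 [ 392  137   33   66 2079] zmax 1.256 rect [ 434. -212.] [188. 427.] 50.1
64 [ 156  150   45   79 1312] zmax 1.256 rect [450. 227.] [464. 228.] 88.6
70 [ 436  150   33   67 1430] zmax 1.256 rect [ 452. -219.] [191. 457.] 6.7
80 [ 201  154   47   80 1256] zmax 1.256 rect [437. 154.] [321. 228.] 87.8
131 [260 165  19  20 284] zmax 1.256 rect [415.  73.] [222.  45.] 30.5
150 [296 169  15  32 134] zmax 1.256 rect [426.  12.] [193.  22.] 15.5
168 [215 174   8  18  38] zmax 1.256 rect [395. 149.] [326.  52.] 57.9
185 [279 179  21  25 401] zmax 1.256 rect [395.  48.] [154.  57.] 17.4
425 [353 226  23  19 320] zmax 1.256 rect [336. -98.] [184.  52.] 77.5
```

View pics/top1.png

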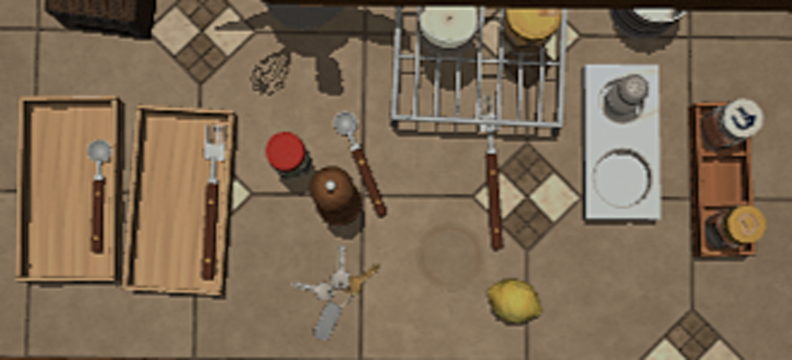

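The crop (2.4x, offset 150,110) shows red cap (286,152), mill knob (329,186), teaspoon handle (357,150)-(380,213), fork handle (491,152)-(497,247), well (622,178) and bay (724,180). Now I'll measure each one.

```bash
cat > meas.py <<'E'
from h import *
def comp(m,box):
    q=np.zeros(m.shape,np.uint8); x0,y0,x1,y1=box; q[y0:y1,x0:x1]=m[y0:y1,x0:x1]
    n,l,s,ce=cv2.connectedComponentsWithStats(q,connectivity=8); i=1+np.argmax(s[1:,4]); return l==i
def rectz(c,m,z):
    v,u=np.nonzero(m); p=np.array([ray(c,a,b,z)[:2] for a,b in zip(u,v)])*1000
    r=cv2.minAreaRect(p.astype(np.float32)); b=p-p.mean(0); ev,V=np.linalg.eigh(b.T@b); d=V[:,1]
    return len(u),'rect',np.round(r[0],1),np.round(r[1],1),round(r[2],1),'mean',np.round(p.mean(0),1),'axis deg',round(float(np.degrees(np.arctan2(d[1],d[0])))%180,1)
E
python3 - <<'E'
from meas import *
c=np.load('pics/top.npz'); im=c['img']; P=pts(c); z=np.where(c['depth']>0,P[...,2],-1)
H,S,V=cv2.split(cv2.cvtColor(im,cv2.COLOR_RGB2HSV))
b=lambda a:(int(150+a[0]/2.4),int(110+a[1]/2.4),int(150+a[2]/2.4)+1,int(110+a[3]/2.4)+1)
for n,bx,zz in(('spoontray',(5,80,128,295),.035),('forktray',(122,90,245,305),.035),('cruet',(575,55,670,230),.03),('rack',(685,90,760,265),.035)):
    m=comp((z>zz-.012)&(z<zz+.012),b(bx)); print(n,rectz(c,m,zz))
red=((H<8)|(H>172))&(S>150)&(V>70)
print('redcap',rectz(c,comp(red,b((260,120,310,180))),.108))
m=comp((z>.10)&(z<.19),b((260,120,310,180))); print('red z',rectz(c,m,.108),np.median(P[m],0))
m=comp((z>.10)&(z<.19),b((300,155,365,230))); print('mill z>.1',rectz(c,m,.14),P[m][:,2].max())
m=comp((z>.155)&(z<.19),b((300,155,365,230))); print('mill z>.155',rectz(c,m,.163))
kn=(S<60)&(V>120); print('knob',rectz(c,comp(kn,b((315,175,345,200))),.17))
brown=((H<14)|(H>170))&(S>90)&(V<130)
for n,bx,zz in(('spoonh',(345,143,392,222),.008),('forkh',(482,148,505,252),.008),('spoonref',(85,170,110,258),.012),('forkref',(195,180,222,285),.015)):
    print(n,rectz(c,comp(brown,b(bx)),zz))
for n,p in(('spoonbowl',(345,124)),('forktip',(486,98)),('refforktip',(213,125)),('refspoonbowl',(98,151))): print(n,ray(c,150+p[0]/2.4,110+p[1]/2.4,.006)*1000)
# empty well
m=comp((z>.004)&(z<.02),b((590,140,655,215))); print('well',rectz(c,m,.012))
for n,bx in(('lemon',(480,270,545,330)),('keys',(290,240,380,345)),('jars rack',(690,90,770,265)),('salt',(600,70,655,120)),('wire',(385,0,570,145))):
    m=comp(z>.01,b(bx)); q=P[m]; print(n,np.round(q.min(0),3),np.round(q.max(0),3))
E
```

```text
spoontray (566, 'rect', array([453.6, 387.9]), array([224.5, 121. ]), 1.0, 'mean', array([460.4, 390.7]), 'axis deg', 0.9)
forktray (524, 'rect', array([441.7, 252.8]), array([120.1, 224.9]), 87.2, 'mean', array([443.6, 256.2]), 'axis deg', 177.7)
cruet (1320, 'rect', array([ 518.8, -284.6]), array([ 91. , 190.5]), 89.9, 'mean', array([ 519.4, -283.1]), 'axis deg', 2.0)
rack (483, 'rect', array([ 473.8, -406.5]), array([186.2,  70.2]), 1.9, 'mean', array([ 469. , -398.8]), 'axis deg', 4.2)
redcap (201, 'rect', array([492.2, 117.2]), array([41.4, 41. ]), 0.9, 'mean', array([492. , 117.5]), 'axis deg', 67.2)
red z (203, 'rect', array([492.2, 120. ]), array([41.4, 41. ]), 1.0, 'mean', array([491.8, 119. ]), 'axis deg', 9.0) [0.49111568 0.11879925 0.10709769]
mill z>.1 (280, 'rect', array([445.5,  62.8]), array([50.7, 45.1]), 0.8, 'mean', array([445.5,  62.4]), 'axis deg', 21.9) 0.17091364552153498
mill z>.155 (96, 'rect', array([444.2,  62.4]), array([32.5, 28.9]), 57.3, 'mean', array([445.1,  62.8]), 'axis deg', 58.9)
knob (11, 'rect', array([446.3,  62.3]), array([7.4, 7.3]), 45.6, 'm
[... 416 characters left out ...]
ef (185, 'rect', array([403.9, 217.1]), array([ 14.6, 115.2]), 87.5, 'mean', array([404.8, 217. ]), 'axis deg', 177.9)
spoonbowl [540.05390154  53.14242499   6.        ]
forktip [ 574.87180073 -122.32264642    6.        ]
refforktip [536.87315892 217.06210113   6.        ]
refspoonbowl [502.70138307 358.55247723   6.        ]
well (417, 'rect', array([ 476.2, -287.2]), array([65.7, 65.7]), 0.6, 'mean', array([ 476. , -287.8]), 'axis deg', 28.4)
lemon [ 0.298 -0.187  0.023] [ 0.35  -0.122  0.054]
keys [0.363 0.062 0.011] [0.363 0.062 0.011]
jars rack [ 0.381 -0.446  0.01 ] [ 0.567 -0.373  0.111]
salt [ 0.545 -0.327  0.01 ] [ 0.609 -0.26   0.104]
wire [ 0.531 -0.212  0.01 ] [0.676 0.003 0.444]
```

```bash
python3 - <<'E'
from meas import *
c=np.load('pics/side.npz'); im=c['img']; P=pts(c); z=np.where(c['depth']>0,P[...,2],-1)
H,S,V=cv2.split(cv2.cvtColor(im,cv2.COLOR_RGB2HSV))
X,Y=P[...,0],P[...,1]
def reg(cx,cy,hx,hy,z0,z1): return (abs(X-cx)<hx)&(abs(Y-cy)<hy)&(z>z0)&(z<z1)
for n,a,zz in(('redtop',(.492,.118,.04,.04,.104,.115),.108),('cruettop',(.519,-.285,.12,.07,.025,.036),.03),('rackrim',(.474,-.407,.13,.06,.03,.04),.035),('forktrayrim',(.442,.253,.14,.075,.03,.04),.035),('spoontrayrim',(.454,.389,.14,.072,.03,.04),.035),('well',(.476,-.286,.04,.04,.006,.018),.012)):
    m=reg(*a); print(n,rectz(c,m,zz))
m=reg(.445,.0625,.045,.045,.1,.18)
from scipy.optimize import least_squares
for nm,cc in(('side',c),('top',np.load('pics/top.npz'))):
    Q=pts(cc); q=Q[(abs(Q[...,0]-.445)<.04)&(abs(Q[...,1]-.0625)<.04)&(Q[...,2]>.128)&(Q[...,2]<.16)]
    f=least_squares(lambda p:np.linalg.norm(q-[p[0],p[1],.14],axis=1)-p[2],[.445,.062,.024],loss='soft_l1',f_scale=.002); print('mill sphere',nm,f.x*1000,len(q))
    q=Q[(abs(Q[...,0]-.476)<.06)&(abs(Q[...,1]+.286)<.06)]
    # well rim: low depth pixels inside stand top
for nm,cc in(('side',c),('top',np.load('pics/top.npz'))):
    h,w=cc['depth'].shape; Q=pts(cc); zz=np.where(cc['depth']>0,Q[...,2],-1)
    m=((abs(Q[...,0]-.476)<.05)&(abs(Q[...,1]+.286)<.045)&(zz<.024)&(zz>.004)).astype(np.uint8)
    n,l,s,ce=cv2.connectedComponentsWithStats(m); i=1+np.argmax(s[1:,4]); v,u=np.nonzero(l==i)
    p=np.array([ray(cc,a,b,.03)[:2] for a,b in zip(u,v)])*1000
    print('well rim',nm,p.min(0),p.max(0),cv2.minEnclosingCircle(p.astype(np.float32)))
# spoon/fork handles via side: brown mask
brown=((H<14)|(H>170))&(S>90)&(V<130)
for n,a in(('spoonh',(.468,.023,.055,.04,.002,.02)),('forkh',(.4465,-.1325,.07,.03,.002,.02))):
    m=reg(*a)&brown
    if m.sum()>20: print(n,rectz(c,m,.008))
E
```

```text
redtop (23, 'rect', array([500.7, 117.6]), array([25.8, 47.1]), 21.3, 'mean', array([501.1, 120.9]), 'axis deg', 108.9)
cruettop (699, 'rect', array([ 518.2, -289.2]), array([195.6,  94. ]), 0.1, 'mean', array([ 514.4, -292.3]), 'axis deg', 174.2)
rackrim (286, 'rect', array([ 473.8, -414.1]), array([191.1,  69.3]), 1.8, 'mean', array([ 462. , -423.8]), 'axis deg', 179.1)
forktrayrim (219, 'rect', array([444.7, 257.3]), array([239.5, 148.9]), 0.8, 'mean', array([428. , 265.4]), 'axis deg', 10.6)
spoontrayrim (208, 'rect', array([451.6, 382.7]), array([233.5, 128.5]), 2.0, 'mean', array([450.3, 381. ]), 'axis deg', 3.1)
well (199, 'rect', array([ 482.6, -279.9]), array([58.2, 63.7]), 18.5, 'mean', array([ 482.7, -280.6]), 'axis deg', 125.2)
mill sphere side [445.58150069  58.27228446  21.87187413] 130
mill sphere top [446.04862548  62.80717063  21.74420932] 247
well rim side [ 441.96870074 -322.99288139] [ 505.17840387 -256.29068635] ((474.54443359375, -288.23223876953125), 35.10072708129883)
well rim top [ 441.59614386 -318.20292826] [ 506.56836786 -250.72043672] ((474.5835266113281, -285.22735595703125), 34.832542419433594)
```

Call:
arm_command([
  [23,-36,0],
  [23,-36,0],
  [23,-36,0],
  [23,-36,0],
  [23,-36,0],
  [23,-36,0],
  [23,-36,0],
  [23,-36,0],
  [23,-36,0],
  [23,-36,0],
  [23,-36,0],
  [27,-41,0],
  [0,0,0],
  [0,0,0],
], spin=[1.5,1.5,1.5,1.5,1.5,1.5,1.5,1.5,1.5,1.5,1.5,2,0,0], jaw=1)

```text
time: 1.5
tool_pos: [0.4461, 0.0603, 0.4042]
tool_rot: [3.141, -0.002, 3.14]
contact_force: [-0.7, 0.5, -0.1]
opening: 0.0917
grip_force: 0.0
```

Call:
arm_command([
  [0,0,-30],
  [0,0,-30],
  [0,0,-25],
  [0,0,-12],
  [0,0,-8],
  [0,0,0],
], spin=[0,0,0,0,0,0])

```text
time: 2.1
tool_pos: [0.4453, 0.0621, 0.2991]
tool_rot: [3.141, -0.002, -3.139]
contact_force: [0.0, 0.7, 0.4]
opening: 0.092
grip_force: 0.0
```

Call:
arm_command([
  [0,0,0],
  [0,0,0],
  [0,0,0],
  [0,0,0],
  [0,0,0],
  [0,0,0],
  [0,0,0],
  [0,0,0],
  [0,0,0],
  [0,0,0],
], spin=[0,0,0,0,0,0,0,0,0,0], jaw=-1, squeeze=25)

```text
time: 3.1
tool_pos: [0.4461, 0.061, 0.2998]
tool_rot: [-3.142, 0.0, -3.141]
contact_force: [0.4, -0.5, 2.5]
opening: 0.047
grip_force: 25.0
```

Call:
arm_command([
  [0,0,10],
  [0,0,25],
  [0,0,35],
  [2,-25,0],
  [3,-35,0],
  [3,-35,0],
  [3,-35,0],
  [3,-35,0],
  [3,-35,0],
  [3,-35,0],
  [3,-35,0],
  [3,-35,0],
  [3,-25,0],
  [0,-12,0],
  [-0.5,-5.5,0],
  [0,0,0],
  [0,0,0],
  [0,0,0],
], spin=[0,0,0,0,0,0,0,0,0,0,0,0,0,0,0,0,0,0])

```text
time: 4.9
tool_pos: [0.4746, -0.2853, 0.3699]
tool_rot: [3.141, 0.0, -3.139]
contact_force: [0.4, 0.9, -2.4]
opening: 0.0471
grip_force: 25.0
```

```bash
python3 - <<'E'
from h import *
print(observe()['tool_pos'])
for n in('top','side'):
    c=snap(n); 
    cv2.imwrite(f'pics/{n}2.png',cv2.resize(c['img'][110:310,280:520,::-1],(480,400),interpolation=cv2.INTER_CUBIC))
a,b=cv2.imread('pics/top2.png'),cv2.imread('pics/side2.png')
cv2.imwrite('pics/both2.png',cv2.resize(np.hstack([a,b]),(800,333)))
E
```

```text
[ 0.47460649 -0.28534038  0.36994479]
```

View pics/both2.png

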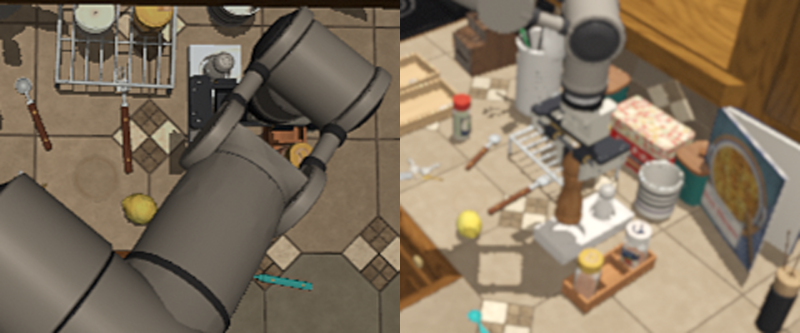

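The side view shows the mill held upright above its well. I'll lower it.

Call:
arm_command([
  [0,0,-15],
  [0,0,-15],
  [0,0,-8],
  [0,0,-5],
  [0,0,-4],
  [0,0,-3],
  [0,0,-3],
  [0,0,-3],
  [0,0,-1.5],
  [0,0,0],
  [0,0,0],
], spin=[0,0,0,0,0,0,0,0,0,0,0])

```text
time: 6.1
tool_pos: [0.4746, -0.2865, 0.3123]
tool_rot: [-3.142, 0.0, -3.14]
contact_force: [-0.9, -0.5, -2.5]
opening: 0.0471
grip_force: 25.0
```

Call:
arm_command([
  [0,0,-0.5],
  [0,0,0],
  [0,0,0],
  [0,0,0],
  [0,0,0],
  [0,0,0],
], spin=[0,0,0,0,0,0], jaw=1)

```text
time: 6.7
tool_pos: [0.4745, -0.2865, 0.3118]
tool_rot: [3.142, 0.0, -3.141]
contact_force: [0.2, -0.6, 0.6]
opening: 0.0893
grip_force: 0.0
```

Call:
arm_command([
  [0,0,10],
  [0,0,25],
  [0,0,30],
  [0,30,20],
  [0,40,0],
  [2,40,0],
  [2,40,0],
  [2,40,0],
  [2,40,0],
  [2,40,0],
  [2,40,0],
  [2,40,0],
  [2,30,0],
  [3.5,22.5,0],
  [0,0,0],
  [0,0,0],
], spin=[0,0,0,0,0,0,0,0,0,0,0,0,0,0,0,0])

```text
time: 8.3
tool_pos: [0.4939, 0.1162, 0.3972]
tool_rot: [-3.141, 0.0, -3.139]
contact_force: [0.6, -0.5, 0.3]
opening: 0.0919
grip_force: 0.0
```

```bash
python3 - <<'E'
from h import *
from scipy.optimize import least_squares
o=observe(); print(o['tool_pos'],o['tool_rot'])
cs=[snap(n) for n in('top','side')]
for c in cs:
    Q=pts(c); q=Q[(abs(Q[...,0]-.475)<.04)&(abs(Q[...,1]+.286)<.04)&(Q[...,2]>.14)&(Q[...,2]<.172)]
    f=least_squares(lambda p:np.linalg.norm(q-p[:3],axis=1)-p[3],[.475,-.286,.152,.022],loss='soft_l1',f_scale=.002); print('mill',f.x*1000,len(q),Q[(abs(Q[...,0]-.475)<.02)&(abs(Q[...,1]+.286)<.02)][:,2].max())
a=cs[0]['img'][110:310,280:520,::-1];b=cs[1]['img'][110:310,280:520,::-1]
cv2.imwrite('pics/both3.png',cv2.resize(np.hstack([a,b]),(800,333),interpolation=cv2.INTER_CUBIC))
E
```

```text
[0.49393209 0.11615498 0.39720034] [-3.14128660e+00  4.82248174e-04 -3.13918585e+00]
mill [ 475.47433275 -284.40388017  146.92448658   24.49125555] 260 0.18266188347768786
mill [ 476.12922501 -286.70749025  148.0478574    24.38144748] 170 0.18462207787919116
```

View pics/both3.png

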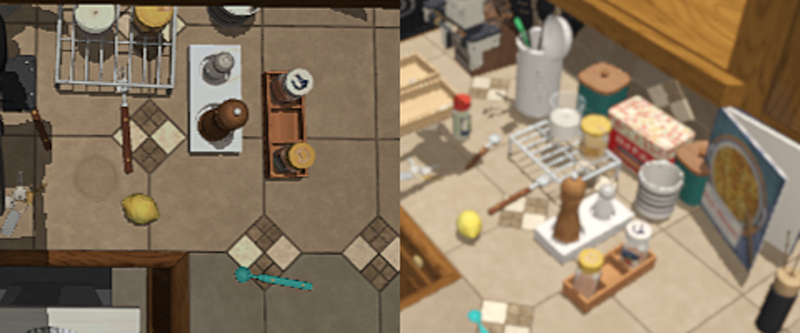

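The mill stands upright in its well, top at about 182 mm and on centre. Jar next.

Call:
arm_command([
  [-2,0.5,-30],
  [0,0,-35],
  [0,0,-35],
  [0,0,-20],
  [0,0,-12],
  [0,0,-8],
  [0,0,0],
], spin=[0,0,0,0,0,0,0])

```text
time: 9.1
tool_pos: [0.4921, 0.1161, 0.2565]
tool_rot: [3.142, -0.001, -3.141]
contact_force: [0.3, -0.3, -0.1]
opening: 0.0917
grip_force: 0.0
```

Call:
arm_command([
  [0,0,0],
  [0,0,0],
  [0,0,0],
  [0,0,0],
  [0,0,0],
  [0,0,0],
  [0,0,0],
  [0,0,0],
  [0,0,0],
  [0,0,0],
], spin=[0,0,0,0,0,0,0,0,0,0], jaw=-1, squeeze=20)

```text
time: 10.1
tool_pos: [0.4921, 0.1166, 0.2568]
tool_rot: [3.141, 0.0, -3.141]
contact_force: [-0.1, 0.6, 1.1]
opening: 0.0444
grip_force: 20.0
```

Call:
arm_command([
  [0,0,10],
  [0,0,30],
  [0,0,40],
  [0,0,40],
  [0,0,5],
  [-12,-26.5,0],
  [-20,-45,0],
  [-20,-45,0],
  [-20,-45,0],
  [-20,-45,0],
  [-2,-45,0],
  [-2,-45,0],
  [-2,-45,0],
  [0,-45,0],
  [0,-45,0],
  [0,-35,0],
  [0,-20,0],
  [0,0,0],
], spin=[0,0,0,0,0,0,0,0,0,0,0,0,0,0.5,0.5,0.5,0.5,0])

```text
time: 11.9
tool_pos: [0.3934, -0.3722, 0.3808]
tool_rot: [3.141, -0.001, -3.108]
contact_force: [-0.2, 0.3, -1.1]
opening: 0.0445
grip_force: 20.0
```

Call:
arm_command([
  [15,-20,0],
  [25,-15,0],
  [25,-5,0],
  [12,0,0],
  [3,0,0],
  [0,0,0],
  [0,0,0],
  [0,0,0],
], spin=[0,0,0,0,0,0,0,0])

```text
time: 12.7
tool_pos: [0.4733, -0.4097, 0.3821]
tool_rot: [3.142, -0.0, -3.106]
contact_force: [-0.2, -0.3, 0.0]
opening: 0.0441
grip_force: 20.0
```

```bash
python3 - <<'E'
from h import *
o=observe(); print(o['tool_pos'],o['tool_rot'])
c=snap('side')
cv2.imwrite('pics/s4.png',cv2.resize(c['img'][150:310,340:540,::-1],(600,480),interpolation=cv2.INTER_CUBIC))
E
```

```text
[ 0.47333439 -0.4097326   0.38207711] [ 3.14154760e+00 -1.75237939e-04 -3.10597715e+00]
```

View pics/s4.png

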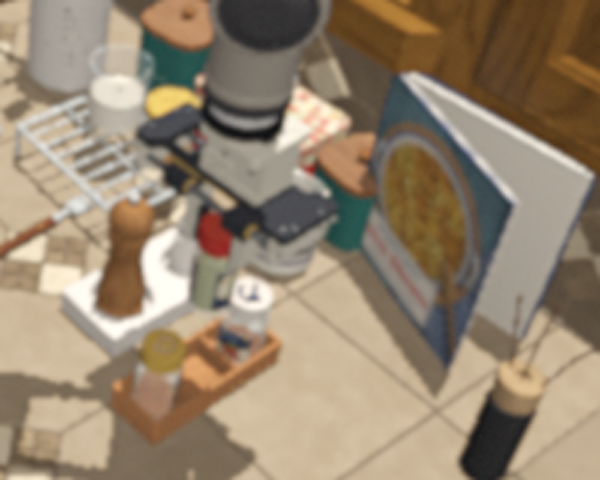

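The jar hangs over the middle bay between the yellow and white caps. Lowering.

Call:
arm_command([
  [0,0,-15],
  [0,0,-30],
  [0,0,-30],
  [0,0,-12],
  [0,0,-6],
  [0,0,-6],
  [0,0,-5],
  [0,0,-5],
  [0,0,-4],
  [0,0,-3],
  [0,0,-3],
  [0,0,0],
  [0,0,0],
], spin=[0,0,0,0,0,0,0,0,0,0,0,0,0])

```text
time: 14.05
tool_pos: [0.4741, -0.41, 0.2628]
tool_rot: [-3.142, 0.0, -3.106]
contact_force: [-0.3, -0.7, -0.1]
opening: 0.0444
grip_force: 20.0
```

Now release, go up, and move to the teaspoon at (468,22) with the handle at 22 degrees (yaw 202).

Call:
arm_command([
  [0,0,-0.5],
  [0,0,0],
  [0,0,0],
  [0,0,0],
  [0,0,0],
  [0,0,0],
], spin=[0,0,0,0,0,0], jaw=1)

```text
time: 14.65
tool_pos: [0.474, -0.4099, 0.2623]
tool_rot: [3.142, 0.0, -3.106]
contact_force: [-0.6, -0.4, 0.4]
opening: 0.0874
grip_force: 0.0
```

Call:
arm_command([
  [0,0,10],
  [0,0,25],
  [0,0,40],
  [0,0,45],
  [0,20,15],
  [0,40,0],
  [0,40,0],
  [0,40,0],
  [0,40,0],
  [0,40,0],
  [0,40,0],
  [0,40,0],
  [0,40,0],
  [0,40,0],
  [-1,30,0],
  [-2,15,0],
  [-3,6,0],
  [0,0,0],
  [0,0,0],
], spin=[0,0,0,0,0,2,2,2,2,2,2,2,2,2,2,0,0,0,0])

```text
time: 16.55
tool_pos: [0.4681, 0.0205, 0.3976]
tool_rot: [-3.141, 0.0, -2.757]
contact_force: [0.4, 0.7, 0.1]
opening: 0.092
grip_force: 0.0
```

```bash
python3 - <<'E'
from meas import *
o=observe(); print(o['tool_pos'],o['tool_rot'])
cs=[snap(n) for n in('top','side')]
for c in cs:
    Q=pts(c); q=(abs(Q[...,0]-.475)<.03)&(abs(Q[...,1]+.41)<.03)&(Q[...,2]>.106)&(Q[...,2]<.13); print(q.sum(),rectz(c,q,.113),np.median(Q[q][:,2]))
a=cs[0]['img'][110:310,280:520,::-1];b=cs[1]['img'][110:310,280:520,::-1]
cv2.imwrite('pics/both5.png',cv2.resize(np.hstack([a,b]),(800,333),interpolation=cv2.INTER_CUBIC))
E
```

```text
[0.46805539 0.02045707 0.39757857] [-3.14104294e+00  4.32824159e-04 -2.75699488e+00]
208 (208, 'rect', array([ 474.1, -405.1]), array([41.1, 44.1]), 89.2, 'mean', array([ 474.1, -405.3]), 'axis deg', 115.5) 0.11181171366536435
143 (143, 'rect', array([ 471.2, -412.4]), array([49.5, 42.2]), 45.8, 'mean', array([ 472. , -412.2]), 'axis deg', 41.7) 0.11246116611185952
```

View pics/both5.png

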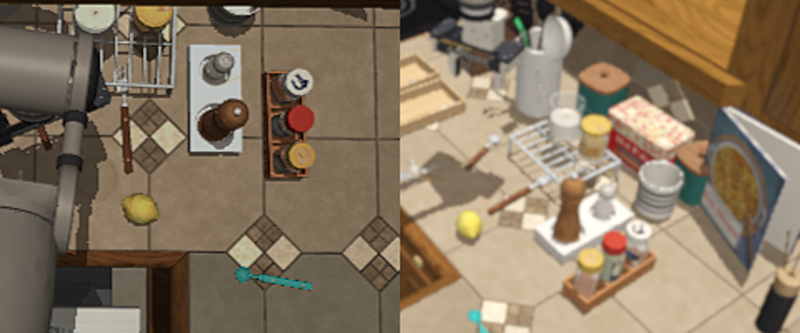

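The jar stands in the middle bay, top at about 112 mm and centred. I'll go down to the teaspoon handle.

Call:
arm_command([
  [2,1.5,-35],
  [0,0,-45],
  [0,0,-45],
  [0,0,-40],
  [0,0,-25],
  [0,0,-12],
  [0,0,-7],
  [0,0,-5],
  [0,0,-3],
  [0,0,0],
  [0,0,0],
], spin=[0,0,0,0,0,0,0,0,0,0,0], jaw=0.1)

```text
time: 17.75
tool_pos: [0.4702, 0.0225, 0.1808]
tool_rot: [-3.141, 0.001, -2.757]
contact_force: [0.8, -1.1, -0.0]
opening: 0.0504
grip_force: 0.0
```

Call:
arm_command([
  [0,0,0],
  [0,0,0],
  [0,0,0],
  [0,0,0],
  [0,0,0],
  [0,0,0],
  [0,0,0],
  [0,0,0],
], spin=[0,0,0,0,0,0,0,0], jaw=-1, squeeze=30)

```text
time: 18.55
tool_pos: [0.47, 0.0226, 0.1803]
tool_rot: [3.142, 0.0, -2.757]
contact_force: [-0.1, -0.0, 0.8]
opening: 0.0137
grip_force: 30.0
```

Call:
arm_command([
  [0,0,10],
  [0,0,30],
  [0,0,40],
  [0,0,40],
  [-4,25,0],
  [-5,40,0],
  [-5,45,0],
  [-5,45,0],
  [-5,45,0],
  [-5,45,0],
  [-5,45,0],
  [-5,45,0],
  [0,30,0],
  [0,15,0],
  [0,5.5,0],
  [0,0,0],
  [0,0,0],
  [0,0,0],
], spin=[0,0,0,0,-2,-3,-3,-3,-3,-3,-2,-2,0,0,0,0,0,0])

```text
time: 20.35
tool_pos: [0.4313, 0.407, 0.3004]
tool_rot: [-3.141, -0.0, -3.124]
contact_force: [0.2, 0.3, -0.3]
opening: 0.0136
grip_force: 30.0
```

```bash
python3 - <<'E'
from h import *
o=observe(); print(o['tool_pos'],o['tool_rot'])
c=snap('top');d=snap('side')
a=c['img'][130:270,130:298,::-1]; b=d['img'][100:240,230:398,::-1]
cv2.imwrite('pics/s6.png',cv2.resize(np.hstack([a,b]),(800,333),interpolation=cv2.INTER_CUBIC))
E
```

```text
[0.43128002 0.40703575 0.30043388] [-3.14136425e+00 -1.98008591e-04 -3.12428694e+00]
```

View pics/s6.png

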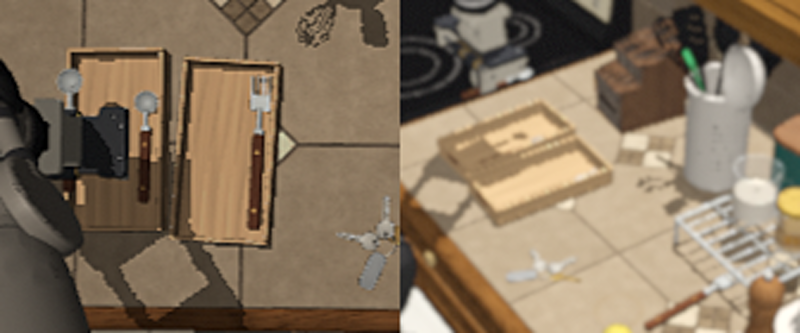

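The teaspoon is aligned with its tray on the free side (bowl at 69,80). Lowering.

Call:
arm_command([
  [0,0,-25],
  [0,0,-30],
  [0,0,-20],
  [0,0,-12],
  [0,0,-10],
  [0,0,-6],
  [0,0,-5],
  [0,0,-3],
  [0,0,-2],
  [0,0,-1],
  [0,0,0],
  [0,0,0],
], spin=[0,0,0,0,0,0,0,0,0,0,0,0])

```text
time: 21.65
tool_pos: [0.4311, 0.4081, 0.1865]
tool_rot: [3.141, 0.0, -3.123]
contact_force: [0.7, 0.3, -0.2]
opening: 0.0135
grip_force: 30.0
```

Call:
arm_command([
  [0,0,0],
  [0,0,0],
  [0,0,0],
  [0,0,0],
  [0,0,0],
], spin=[0,0,0,0,0], jaw=-0.5)

```text
time: 22.15
tool_pos: [0.431, 0.4081, 0.1863]
tool_rot: [3.141, 0.0, -3.123]
contact_force: [0.3, 0.4, 0.6]
opening: 0.0233
grip_force: 0.0
```

Call:
arm_command([
  [0,0,10],
  [0,0,30],
  [0,0,45],
  [0,0,45],
  [0,-25,15],
  [2,-45,0],
  [2,-45,0],
  [2,-45,0],
  [3,-45,0],
  [3,-45,0],
  [3,-45,0],
  [3,-45,0],
  [3,-45,0],
  [3,-45,0],
  [2,-45,0],
  [0,-40,0],
  [0,-20,0],
  [0,-6.5,0],
  [0,0,0],
  [0,0,0],
], spin=[0,0,0,0,0,0,0.5,0.5,0.5,0.5,0.3,0,0,0,0,0,0,0,0,0])

```text
time: 24.15
tool_pos: [0.4569, -0.1325, 0.3314]
tool_rot: [3.141, 0.0, -3.082]
contact_force: [0.7, 0.9, -0.2]
opening: 0.0231
grip_force: 0.0
```

```bash
python3 - <<'E'
from meas import *
o=observe(); print(o['tool_pos'],o['tool_rot'])
c=snap('top'); im=c['img']
H,S,V=cv2.split(cv2.cvtColor(im,cv2.COLOR_RGB2HSV))
brown=((H<14)|(H>170))&(S>90)&(V<130)
print(rectz(c,comp(brown,(160,180,176,225)),.012))
cv2.imwrite('pics/s7.png',cv2.resize(im[130:270,130:410,::-1],(800,400),interpolation=cv2.INTER_CUBIC))
E
```

```text
[ 0.45692314 -0.13246957  0.33144543] [ 3.14108874e+00  3.15860137e-05 -3.08226540e+00]
(123, 'rect', array([428.5, 408.8]), array([12.9, 85.8]), 89.4, 'mean', array([426.6, 408.8]), 'axis deg', 0.4)
```

View pics/s7.png

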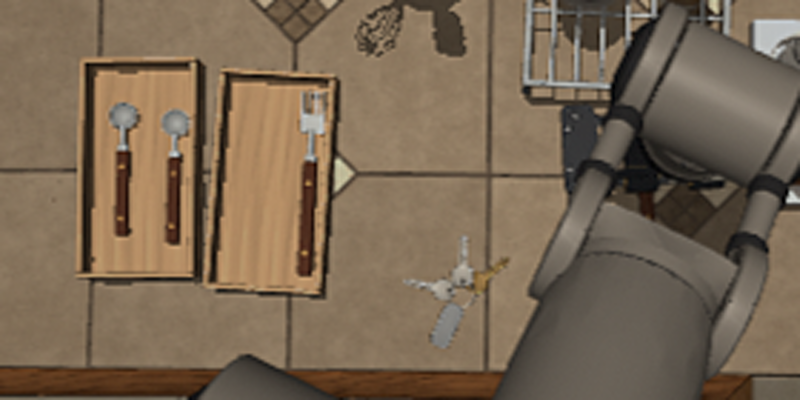

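The teaspoon lies parallel to the stored one (122,170). Going down on the fork handle.

Call:
arm_command([
  [0,0,-10],
  [0,0,-35],
  [0,0,-40],
  [0,0,-30],
  [0,0,-15],
  [0,0,-10],
  [0,0,-6],
  [0,0,-4],
  [0,0,-1.5],
  [0,0,0],
], spin=[0,0,0,0,0,0,0,0,0,0], jaw=0.1)

```text
time: 25.2
tool_pos: [0.4572, -0.1335, 0.1801]
tool_rot: [-3.141, 0.001, -3.083]
contact_force: [-0.3, -0.1, 0.5]
opening: 0.0508
grip_force: 0.0
```

Call:
arm_command([
  [0,0,0],
  [0,0,0],
  [0,0,0],
  [0,0,0],
  [0,0,0],
  [0,0,0],
  [0,0,0],
  [0,0,0],
], spin=[0,0,0,0,0,0,0,0], jaw=-1, squeeze=35)

```text
time: 26.0
tool_pos: [0.457, -0.1335, 0.1798]
tool_rot: [3.142, 0.0, -3.083]
contact_force: [-0.3, -0.0, 1.9]
opening: 0.0146
grip_force: 35.0
```

Call:
arm_command([
  [0,0,3],
  [-10,-0.6,0],
  [-20,-1.2,0],
  [-25,-1.4,0],
  [-20,-1.2,0],
  [-5,-0.3,0],
  [0,0,10],
  [0,0,30],
  [0,0,40],
  [0,0,27],
  [0,0,0],
], spin=[0,0,0,0,0,0,0,0,0,0,0])

```text
time: 27.1
tool_pos: [0.3787, -0.1387, 0.2938]
tool_rot: [-3.136, 0.008, -3.082]
contact_force: [0.5, -0.8, -0.7]
opening: 0.0146
grip_force: 35.0
```

Call:
arm_command([
  [4,25,0],
  [4,40,0],
  [4,45,0],
  [4,45,0],
  [4,45,0],
  [4,45,0],
  [4,45,0],
  [4,45,0],
  [4,40,0],
  [4,25,0],
  [0,11,0],
  [0,0,0],
  [0,0,0],
  [0,0,0],
], spin=[0,-0.8,-0.8,-0.8,-0.8,-0.8,-0.9,-0.9,0,0,0,0,0,0])

```text
time: 28.5
tool_pos: [0.417, 0.2717, 0.2896]
tool_rot: [-3.141, -0.001, 3.098]
contact_force: [-0.1, 0.1, -0.5]
opening: 0.0142
grip_force: 35.0
```

```bash
python3 - <<'E'
from h import *
o=observe(); print(o['tool_pos'],o['tool_rot'])
c=snap('top');d=snap('side')
cv2.imwrite('pics/s8.png',cv2.resize(np.hstack([c['img'][130:270,150:310,::-1],d['img'][100:240,230:390,::-1]]),(800,350),interpolation=cv2.INTER_CUBIC))
E
```

```text
[0.41702801 0.27173779 0.28962829] [-3.14113123e+00 -5.61030199e-04  3.09771972e+00]
```

View pics/s8.png

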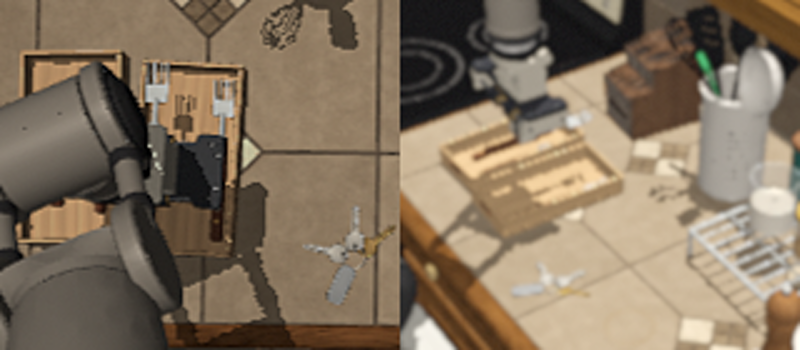

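```bash
python3 - <<'E'
from h import *
c=np.load('pics/top.npz'); print(ray(c,212.8,155.2,.115)); P=pts(c)
q=P[152:175,208:218].reshape(-1,3); q=q[(q[:,2]>.08)&(q[:,2]<.16)]; print(len(q),q.min(0),q.max(0))
E
```

```text
[0.53693996 0.2688674  0.115     ]
113 [0.48463094 0.25835087 0.10968755] [0.53743    0.2827136  0.12168313]
```

The tines' tip is at x = 538 (the tray's inner end is at about 549), so the fork is centred. Lowering.

Call:
arm_command([
  [0,0,-25],
  [0,0,-25],
  [0,0,-18],
  [0,0,-12],
  [0,0,-8],
  [0,0,-6],
  [0,0,-4],
  [0,0,-3],
  [0,0,-2],
  [0,0,-1],
  [0,0,0],
  [0,0,0],
], spin=[0,0,0,0,0,0,0,0,0,0,0,0])

```text
time: 29.8
tool_pos: [0.417, 0.2729, 0.1859]
tool_rot: [3.141, 0.0, 3.099]
contact_force: [-0.5, -0.0, -0.8]
opening: 0.0144
grip_force: 35.0
```

Call:
arm_command([
  [0,0,0],
  [0,0,0],
  [0,0,0],
  [0,0,0],
  [0,0,0],
], spin=[0,0,0,0,0], jaw=-0.5)

```text
time: 30.3
tool_pos: [0.417, 0.2729, 0.1858]
tool_rot: [3.141, 0.0, 3.099]
contact_force: [-0.0, 0.1, 0.3]
opening: 0.0232
grip_force: 0.0
```

Call:
arm_command([
  [0,0,8],
  [0,0,25],
  [0,0,40],
  [0,0,45],
  [0,-20,40],
  [0,-45,20],
  [0,-45,0],
  [0,-45,0],
  [0,-45,0],
  [0,-45,0],
  [0,-30,0],
  [0,-10,0],
  [0,0,0],
  [0,0,0],
], spin=[0,0,0,0,0,0,0,0,0,0,0,0,0,0])

```text
time: 31.7
tool_pos: [0.4169, -0.0114, 0.3639]
tool_rot: [3.141, 0.0, 3.099]
contact_force: [-0.0, 0.6, 0.4]
opening: 0.023
grip_force: 0.0
```

```bash
python3 - <<'E'
from meas import *
c=snap('top'); im=c['img']; P=pts(c)
H,S,V=cv2.split(cv2.cvtColor(im,cv2.COLOR_RGB2HSV))
brown=((H<14)|(H>170))&(S>90)&(V<130)
print('fork',rectz(c,comp(brown,(208,180,224,236)),.012))
for x,y,zt in((.475,-.286,.182),(.474,-.408,.113)):
    q=P[(abs(P[...,0]-x)<.025)&(abs(P[...,1]-y)<.025)&(P[...,2]>.09)]; print(q[:,2].max(),np.median(q,0))
cv2.imwrite('pics/s9.png',cv2.resize(im[110:260,150:480,::-1],(792,360),interpolation=cv2.INTER_CUBIC))
E
```

```text
fork (189, 'rect', array([406.4, 274.2]), array([ 14.8, 115.6]), 88.1, 'mean', array([406.5, 274.1]), 'axis deg', 177.8)
0.18309765532497124 [ 0.47116484 -0.27854141  0.16198655]
0.11869581019775377 [ 0.47394862 -0.40359471  0.1116808 ]
```

View pics/s9.png

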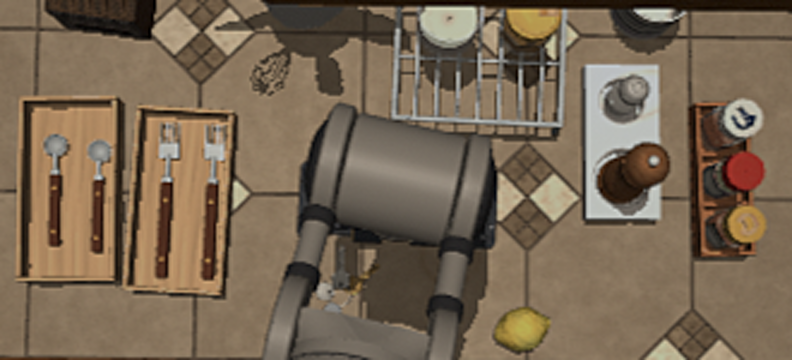

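All four things are in place: fork at (165,200) in its tray, teaspoon at (55,190), mill in the well, red jar in the bay. The fork's handle nudged the lemon slightly when I drew it out; it's still on the worktop. Handing in.

```bash
python3 -c "
from cell import *
print(hand_in())"
```

```text
the job is handed in; nothing more can be done
None
```

The job is handed in: in the last top view the fork and teaspoon lie in their trays and the mill and red jar stand in their places, all released; the hand-in call returned no verdict.

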